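# Fit the guide bar and hold the stirring shaft in its bushes

### The arm

A 7-joint arm with a two-finger parallel gripper is mounted at the origin on a cart in front of the work surface, level with it; the furniture and walls round the work are solid. World frame = base frame: x ahead of the robot, y to its left, z up, the work surface at z = 0. Lengths are in m, angles in rad, forces in N, time in s.
With the tool pointing down it reaches from about 0.4 to 0.85 m from the base axis. Payload 10.4 kg.
Tool frame: the origin (TCP) lies at the very end of the fingers, on their centre line; the grasp point (between the pads) lies r.pinch_z behind it (r.pinch_z is the distance from the TCP to the grasp point, in m); z points along the fingers, x is the direction in which the jaws open and shut, and the axes are right-handed (so a half turn about z gives the same grasp; the last joint's range is limited). The gripper opens to 87 mm and grips with 3 to 60 N. Pads are 19 mm wide; open, the fingers measure 117 mm over their backs; the gripper's body (75 mm by 190 mm) begins 51 mm behind the grasp point.
Start: joints at [1.221, 0.332, -0.065, 1.46, 0.022, 1.35, -0.088], TCP at [0.201, -0.592, 0.223] pointing down, gripper open.
Joint ranges: [-2.6, 2.6], [-0.5, 2.12], [-1.47, 1.34], [0.16, 2.42], [-1.27, 4.41], [0.06, 2.06], [-2.6, 2.6]. Speed limits (rad/s): [2.22, 2.22, 2.79, 2.79, 3.14, 3.14, 3.14].

### API

Orientations are given as a unit quaternion [x, y, z, w].
In Python, from bench import r gives the robot as it stands.
- The arm moves only by the tool carry_out, never from a script. Its argument "increments" is text: rows parted by semicolons, each of 7 numbers parted by spaces: the turn, a rotation vector about the tool's x, y, z in degrees, then the shift along the tool's x, y, z in m, then the finger opening in m, from 0 to 0.087. A call has exactly 5 rows; each row is the pose to reach, as a shift and turn from the pose measured when the call began, along the tool's axes at that moment; what a row does not reach only later rows make up. A row lasts 1/8 s, in which the tool goes at most 62.5 mm and 10.7 degrees, less where a joint would pass 70% of its speed; a pose out of reach is approached as far as the arm can. A call with a gripper value outside its range is refused whole. The fingers move at their own pace and stop on an object; "squeeze" is the grip in N (left out, the last holds). Time passes only in rows, so rows that repeat a pose let the fingers close, or fill a call up. It gives the time, the measured TCP pose, the force and the opening at its end, in the units of the state.
- r.read_state(): the state, without advancing time (a new reading comes with each control period).
- r.camera(name): name is "side" or "top"; returns (picture, depth): 480x640x3 uint8, blue, green, red; 480x640 float32, m along the optical axis (not along the pixel's ray), 0 where there is no reading.
- r.camera_model(name): a dict with "K" (3x3 intrinsics, pixels), "k1" (the pictures are not rectified: a ray, as slopes to the right and down, at radius r is drawn at 1 + k1 r^2 times it, then the intrinsics apply), "extrinsics" (4x4, takes a point from camera to world coordinates). Camera axes: x right, y down, z forward; pixel columns grow to the right and rows downward; lengths in m; the calibration is good to about 2 mm. A picture is of the moment at which its call begins. camera_model takes no time and is no camera call.
- r.close_job(): hands the job in, once; it reports no verdict.
The state is a dict: "time": time; "joint_positions": joint angles; "joint_vel": joint speeds; "joint_torque": joint torques, N m; "ee_pos": TCP position; "eef_rot": TCP orientation; "ft_force": force on the tool from outside, world axes, zero at the start; "torque": the same for the moment, N m; "width": finger opening in m.
Only numpy, scipy, OpenCV 4.12 (cv2) and the standard library are available. Lean on these libraries where they do the work, as an engineer would, in place of code of your own. Each camera call takes 0.05 s, during which the arm holds its last target.

### The job

Hang the loose guide bar by its eye on the post of the stand, with its other end down in the fork so that it lies flat, and let go of it. Then take the stirring shaft from its wooden block, thread it from above through the bush of the bar and on through the lower bush, and finish holding it there still, its lower end sticking out below the lower bush but hanging clear of the base plate, so that a paddle could be fitted. Leave the small glass bottle, the timer and the dropper bottle where they stand.

Things in the scene. Friction and masses are not known exactly. Their poses are not given: they have to be found in the camera images.
- stand: Fixed stand on the worktop: grey base plate 100 x 200 x 8 mm with two aluminium pillars on the long (y) axis, at y = -67 and y = +67 mm, flat tops at z = 105 mm; they are joined by a fixed lower cross-bar (z = 45 to 60 mm) with a through hole, the lower bush. The pillar at -y carries an upright steel post, the one at +y a fork. Origin: centre of the underside; z up. Between the cross-bar's underside (z = 45) and the base plate's top (z = 8) there is a free gap of 37 mm.
- stand_seat (a point): Centre of the foot of the steel post, on the pillar top (stand frame 0, -62, 105 mm). The post is 12 mm in diameter, 22 mm tall, tapered over its upper 8 mm.
- stand_fork (a point): Middle of the fork's floor on the other pillar top (stand frame 0, 67, 105 mm). Two cheeks 36 mm apart, flaring outward to about 48 mm, up to 27 mm above the floor.
- lower_bush (a point): Centre of the mouth of the lower bush, in the top face of the lower cross-bar (stand frame 0, 25, 60 mm). Bore 14 mm, upright, 15 mm deep, open below, with a rounded brass lip that stands 2.5 mm proud.
- bar: Loose flat aluminium bar 32 (x) x 160 (y) x 10 (z) mm, thin rubber pads under its ends included, 0.14 to 0.28 kg: eye at y = -62 mm, bush at y = +25, on top a blue upright handle rib 14 thick (x), 50 long (y = -43 to +7), its top at z = 44. Origin: centre of the underside; z up. Hung properly its axes agree with the stand's, its underside at the stand's z = 105, its bush over the lower bush.
- bar_eye (a point): Centre of the 16 mm eye at the bar's underside (bar frame 0, -62, 0 mm). Goes over the post.
- bar_end (a point): Point on the underside near the bar's other end (bar frame 0, 67, 0 mm). Goes between the fork's cheeks.
- bar_bush (a point): Centre of the bush's mouth in the bar's top face (bar frame 0, 25, 10 mm). Bore 14 mm through the 10 mm bar, with a rounded brass lip that stands 2.5 mm proud.
- bar_grip (a point): Point inside the blue handle rib, where to grip it across its 14 mm thickness, 10 mm under its top (bar frame 0, -18, 34 mm).
- holder: Fixed wooden block 70 x 70 x 45 mm with an upright blind hole of 11.5 mm, 35 mm deep, in which the shaft stands. Origin: centre of the underside.
- rod: Stirring shaft: steel rod of 10 mm diameter with a black round head of 18 mm diameter on top; 160 mm long in all, 0.06 kg. Origin: centre of its lower end, which is rounded (radius 5 mm); z runs up along the rod. The head spans z = 128 to 160 mm.
- rod_head (a point): Centre of the black head (rod frame z = 146 mm, 14 mm under the top): grip it here.
- rod_shank (a point): Point on the rod's axis 90 mm above its lower end.
- sample_bottle: Small clear glass bottle, 58 mm diameter, 103 mm tall, a bystander. Origin: centre of its underside.
- timer: White desk timer 66 x 60 x 18 mm, a bystander. Origin: centre of its underside.
- dropper: Small brown dropper bottle with black bulb, 33 mm diameter, 107 mm tall, a bystander. Origin: centre of its underside.
Mind the look-alikes: they are no part of the job. There is more than one size of the rod; the one meant has the size given above.

How it is judged:
On the way, in this order (a step that is already met when the one before it is completed fails the run):
1. the guide bar hangs on the post, down flat on both pillars, and is let go (distance between bar_eye and stand_seat below 0.006 m and distance between bar_end and stand_fork below 0.008 m and contact force between the fingers and bar below 0.2 N), for 0.2 s.
2. the shaft's lower end has passed through the bush of the seated bar (distance between bar_eye and stand_seat below 0.006 m and distance between bar_end and stand_fork below 0.008 m and z of rod in the frame of bar_bush between -0.105 and -0.014 m and horizontal distance between rod and bar_bush below 0.014 m).
At the end, for the whole second after the job is handed in: Bar seated (eye within 6 mm, end within 8 mm of its place), fingers off it; shaft gripped, still, upright within 0.12 rad, within 6 mm of both bush axes, its lower end at least 4 mm below the lower bush and 3 mm above the base plate; bystanders within 30 mm of their starts and upright (distance between bar_eye and stand_seat below 0.006 m and distance between bar_end and stand_fork below 0.008 m and z of rod in the frame of stand between 0.011 and 0.041 m and horizontal distance between rod and lower_bush below 0.006 m and horizontal distance between rod_shank and bar_bush below 0.006 m and angle between rod's own z axis and vertical below 0.12 rad and contact force between the fingers and rod above 1 N and linear speed of rod below 0.02 m/s and angular speed of rod below 0.3 rad/s and contact force between the fingers and bar below 1 N and distance of each of sample_bottle, timer, dropper from where it was at the start of the episode below 0.03 m and angle between each of sample_bottle, timer, dropper's own z axis and vertical below 0.3 rad); the arm keeps its last pose, push and grip.
It fails at once if a bystander is knocked over or pushed away (distance of any of sample_bottle, timer, dropper from where it was at the start of the episode above 0.03 m or angle between any of sample_bottle, timer, dropper's own z axis and vertical above 0.5 rad).
It also fails if it takes over 64 s, if anything falls off the work surface, if the arm or the gripper's body presses on something with over 40 N, if the wrist force passes 120 N, or if a joint passes its speed limit or range.

## Working session

There is one attempt and no reset: what is moved stays moved. The work goes in short steps, Python scripts to look and compute and a tool call to move; the robot and the scene stay as the last step left them, time stands still between calls to the robot, and variables do not carry over. Pictures are saved under pics/ and viewed, and the job is handed in when it is done.

Besides the shell and the picture viewer there is one more tool, called as name(argument=value, ...), one argument or row to a line, values as JSON. carry_out: Moves the arm, as the interface text tells. Its arguments: {"type":"object","properties":{"increments":{"type":"string"},"squeeze":{"type":"number"}},"required":["increments"]}

```bash
ls -la; mkdir -p pics; python3 - <<'E'
from bench import r
import cv2,numpy as np
print(r.read_state(), r.pinch_z)
for n in("side","top"):
    m=r.camera_model(n);print(n,m)
    im,d=r.camera(n)
    cv2.imwrite(f"pics/{n}0.png",im);np.savez(f"{n}0.npz",im=im,d=d)
    print((d>0).mean(),d.min(),d.max())
E
```

```text
total 12
drwxr-xr-x  3 agent agent 4096 Dec  6 13:17 .
drwxr-xr-x 23 root  root  4096 Dec  6 13:17 ..
drwxr-xr-x  2 agent agent 4096 Dec  6 13:17 pics
{'time': 0.0, 'joint_positions': array([ 1.22137932,  0.33284105, -0.06467605,  1.46093991,  0.02163453,
        1.3499009 , -0.08850947]), 'joint_vel': array([ 0.00031041,  0.00061702,  0.00071291,  0.00021606, -0.00086148,
       -0.00031282, -0.00040183]), 'joint_torque': array([-7.03319656e-04, -6.23255467e+01,  2.42198654e-02, -3.89899850e+01,
       -6.14009122e-02,  3.97601305e-02,  1.61142129e-04]), 'ee_pos': array([ 0.20048955, -0.59156341,  0.22177381]), 'eef_rot': array([ 8.12719548e-01, -5.82654658e-01, -5.95587971e-04, -3.61206400e-04]), 'ft_force': array([ 0.54531824, -0.52094532,  0.68200691]), 'torque': array([-0.01998065, -0.02765078,  0.00776873]), 'width': 0.08673922529052569} 0.0187
side {'K': array([[527.56261433,   0.        , 320.83425186],
       [  0.        , 527.56261433, 243.79591824],
       [  0.        ,   0.        ,   1.        ]]), 'k1': -0.04446983799612544, 'extrinsics': array([[-0.93564891, -0.17741879,  0.3050962 ,  0.14704986],
       [-0.35248843,  0.42642332, -0.83301564,  1.11006015],
       [ 0.01769249, -0.88695306, -0.46152058,  0.6971596 ],
       [ 0.        ,  0.        ,  0.        ,  1.        ]])}
0.995869140625 0.0 3.3045976
top {'K': array([[474.18738057,   0.        , 318.88721871],
       [  0.        , 474.18738057, 239.9361756 ],
       [  0.        ,   0.        ,   1.        ]]), 'k1': -0.10827340406403846, 'extrinsics': array([[-0.0262279 , -0.98536255,  0.16844211,  0.34114861],
       [-0.9991925 ,  0.0309714 ,  0.02559535,  0.01556219],
       [-0.03043759, -0.16763478, -0.98537918,  1.15214683],
       [ 0.        ,  0.        ,  0.        ,  1.        ]])}
0.9960384114583334 0.0 1.9329429
```

View pics/side0.png

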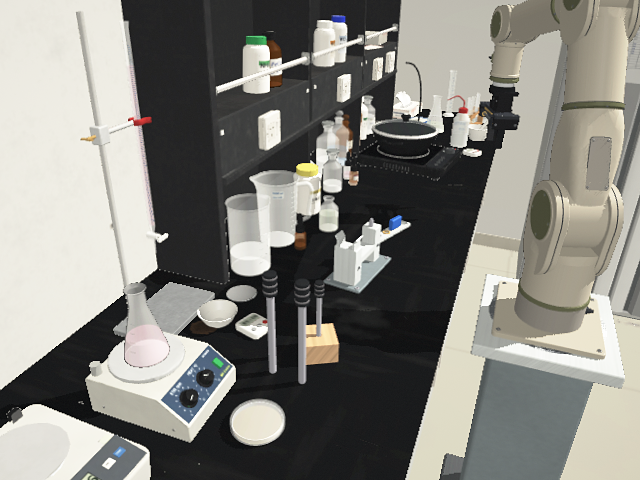

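View pics/top0.png

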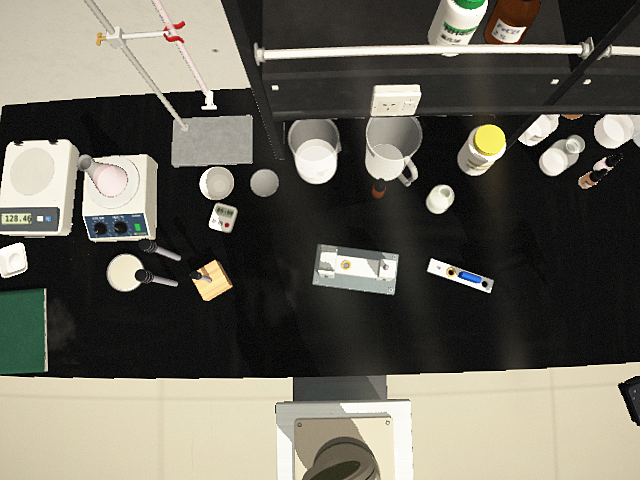

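```bash
cat > h.py <<'E'
import numpy as np,cv2
from bench import r
def und(n,px):
    m=r.camera_model(n);K=m["K"];k=m["k1"]
    px=np.atleast_2d(px).astype(float)
    d=(px-K[:2,2])/np.array([K[0,0],K[1,1]])
    u=d.copy()
    for _ in range(30): u=d/(1+k*(u**2).sum(1,keepdims=True))
    return u
def dep(n,px,z):
    u=und(n,px);E=r.camera_model(n)["extrinsics"]
    p=np.c_[u,np.ones(len(u))]*np.reshape(z,(-1,1))
    return p@E[:3,:3].T+E[:3,3]
def atz(n,px,z):
    u=und(n,px);E=r.camera_model(n)["extrinsics"]
    d=np.c_[u,np.ones(len(u))]@E[:3,:3].T
    return E[:3,3]+d*((z-E[2,3])/d[:,2])[:,None]
def proj(n,P):
    m=r.camera_model(n);E=m["extrinsics"];K=m["K"]
    c=(np.atleast_2d(P)-E[:3,3])@E[:3,:3]
    u=c[:,:2]/c[:,2:];u=u*(1+m["k1"]*(u**2).sum(1,keepdims=True))
    return u*[K[0,0],K[1,1]]+K[:2,2]
def tri(pairs):
    A=np.zeros((3,3));b=np.zeros(3)
    for n,px in pairs:
        E=r.camera_model(n)["extrinsics"];d=E[:3,:3]@np.r_[und(n,px)[0],1];d/=np.linalg.norm(d)
        M=np.eye(3)-np.outer(d,d);A+=M;b+=M@E[:3,3]
    p=np.linalg.solve(A,b)
    return p
def cloud(n,d,box):
    x0,y0,x1,y1=box
    v,u=np.mgrid[y0:y1,x0:x1]
    return dep(n,np.c_[u.ravel(),v.ravel()],d[y0:y1,x0:x1].ravel()),u.ravel(),v.ravel()
def crop(im,box,s,name):
    x0,y0,x1,y1=box
    cv2.imwrite(name,cv2.resize(im[y0:y1,x0:x1],None,fx=s,fy=s,interpolation=cv2.INTER_CUBIC))
E
python3 - <<'E'
from h import *
t=np.load("top0.npz");s=np.load("side0.npz")
a=cv2.resize(t["im"][225:305,300:500],None,fx=4,fy=4,interpolation=cv2.INTER_CUBIC)
cv2.imwrite("pics/c1.png",a)
b=cv2.resize(s["im"][205:300,315:425],None,fx=6,fy=6,interpolation=cv2.INTER_CUBIC)
cv2.imwrite("pics/c2.png",b)
c=cv2.resize(t["im"][225:305,100:240],None,fx=5,fy=5,interpolation=cv2.INTER_CUBIC)
cv2.imwrite("pics/c3.png",c)
d=cv2.resize(s["im"][260:390,250:350],None,fx=4.5,fy=4.5,interpolation=cv2.INTER_CUBIC)
cv2.imwrite("pics/c4.png",d)
E
```

```text
(no output)
```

View pics/c1.png

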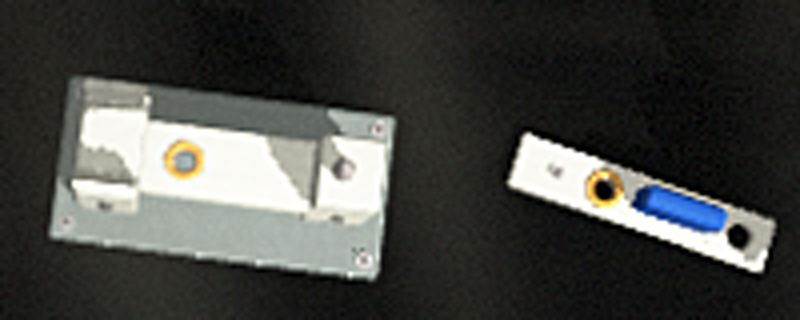

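View pics/c2.png

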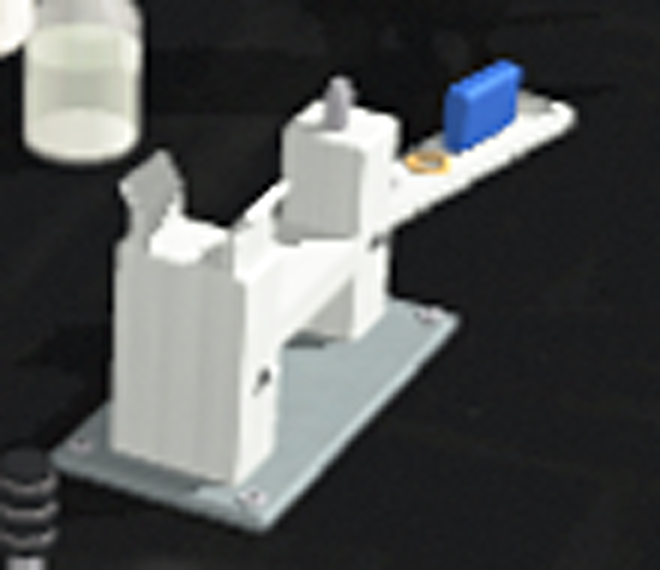

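View pics/c3.png

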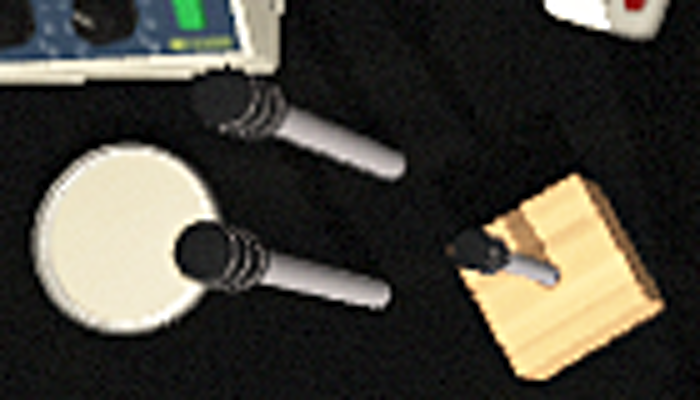

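View pics/c4.png

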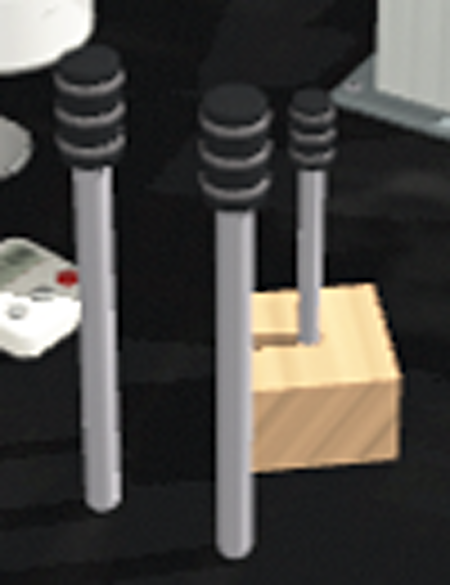

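```bash
python3 - <<'E'
from h import *
t=np.load("top0.npz");s=np.load("side0.npz")
def report(name,n,D,im,box,z0,z1,f=None):
    P,u,v=cloud(n,D,box);k=(P[:,2]>z0)&(P[:,2]<z1)
    col=im[v,u].astype(int)
    if f is not None:k&=f(col)
    Q=P[k]
    if len(Q)<5:print(name,len(Q));return
    (c,sz,a)=cv2.minAreaRect(Q[:,:2].astype(np.float32))
    print(name,n,len(Q),"mean",Q.mean(0).round(4),"rect",np.round(c,4),np.round(sz,4),round(a,1),"z",np.percentile(Q[:,2],[5,50,95]).round(4))
T=("top",t["d"],t["im"]);S=("side",s["d"],s["im"])
blue=lambda c:(c[:,0]>c[:,2]+60)
bt=(420,250,505,300);st=(305,235,405,300)
report("table",*T,(400,300,420,320),-1,1)
report("tableS",*S,(400,280,420,300),-1,1)
report("blue",*T,bt,0,.1,blue);report("blue",*S,(360,210,420,260),0,.15,blue)
for z in[(.004,.02),(.02,.06)]:report("bar%s"%(z,),*T,bt,*z)
for z in [(.004,.015),(.03,.08),(.095,.112),(.112,.14)]:report("stand%s"%(z,),*T,st,*z);report("stand%s"%(z,),*S,(315,205,392,300),*z)
hb=(180,250,240,310)
report("holder",*T,hb,.03,.06)
report("holder",*S,(300,315,345,370),.03,.05)
for nm,a,b in[("head",T,(185,260,215,285)),("headS",S,(310,275,330,300))]:
    report(nm,*a,b,.1,.2)
    report(nm+"top",*a,b,.15,.2)
report("rodS",*S,(312,298,328,334),.055,.125)
# gray
im=cv2.cvtColor(t["im"],cv2.COLOR_BGR2GRAY)
E
```

```text
table top 398 mean [ 0.3614 -0.168   0.0011] rect [ 0.3615 -0.1681] [0.0468 0.0458] 87.8 z [-0.0026  0.0012  0.0045]
tableS side 400 mean [ 0.3187 -0.0004  0.0023] rect [3.188e-01 1.000e-04] [0.0479 0.1011] 11.9 z [-0.      0.0022  0.0047]
blue top 162 mean [ 0.4316 -0.3077  0.0402] rect [ 0.432 -0.31 ] [0.0494 0.0146] 70.5 z [0.021  0.0434 0.0476]
blue side 140 mean [ 0.4321 -0.3062  0.0321] rect [ 0.4312 -0.3548] [0.1469 0.0261] 88.2 z [0.0133 0.0336 0.0478]
bar(0.004, 0.02) top 1019 mean [ 0.4418 -0.2911  0.0094] rect [ 0.4418 -0.3011] [0.2103 0.1199] 88.0 z [0.0042 0.01   0.0147]
bar(0.02, 0.06) top 161 mean [ 0.4319 -0.308   0.0412] rect [ 0.4325 -0.3102] [0.0492 0.015 ] 68.0 z [0.0247 0.0434 0.0476]
stand(0.004, 0.015) top 2075 mean [ 0.4589 -0.0416  0.0088] rect [ 0.4687 -0.0402] [0.2431 0.1567] 88.3 z [0.0044 0.009  0.013 ]
stand(0.004, 0.015) side 1645 mean [ 0.4862 -0.1162  0.0082] rect [ 0.505 -0.18 ] [0.2485 0.5685] 21.2 z [0.0042 0.0085 0.0131]
stand(0.03, 0.08) top 813 mean [ 0.4616 -0.0412  0.0613] rect [ 0.463  -0.0376] [0.1655 0.0509] 85.3 z [0.0548 0.0616 0.0663]
st
[... 697 characters left out ...]
716 0.0721] 29.5 z [0.0399 0.0463 0.0499]
holder side 825 mean [0.434  0.319  0.0445] rect [0.4276 0.3337] [0.0679 0.1449] 17.0 z [0.0332 0.0462 0.0487]
head top 97 mean [0.4428 0.304  0.1572] rect [0.4441 0.3051] [0.0153 0.0186] 88.4 z [0.1094 0.1683 0.1737]
headtop top 73 mean [0.4432 0.3044 0.1676] rect [0.4441 0.3051] [0.0153 0.0186] 88.4 z [0.1532 0.1709 0.1737]
headS side 177 mean [0.4421 0.3124 0.1577] rect [0.4427 0.311 ] [0.0176 0.016 ] 18.4 z [0.1379 0.1586 0.1725]
headStop side 128 mean [0.4421 0.3121 0.1633] rect [0.4427 0.311 ] [0.0175 0.016 ] 18.4 z [0.1511 0.1638 0.1725]
rodS side 146 mean [0.4426 0.3108 0.0903] rect [0.443  0.3106] [0.0101 0.0072] 8.1 z [0.0595 0.0903 0.1211]
```

```bash
cat >> h.py <<'E'
def ortho(n,im,z,c,w,res=0.0005):
    # rows: x decreasing downward ; cols: y decreasing rightwards
    N=int(w/res);a=(np.arange(N)-N/2+.5)*res
    X,Y=np.meshgrid(c[0]-a,c[1]-a,indexing="ij")
    p=proj(n,np.c_[X.ravel(),Y.ravel(),np.full(X.size,z)]).astype(np.float32)
    return cv2.remap(im,p[:,0].reshape(N,N),p[:,1].reshape(N,N),cv2.INTER_CUBIC)
E
python3 - <<'E'
from h import *
t=np.load("top0.npz");s=np.load("side0.npz")
for nm,im in(("top",t["im"]),("side",s["im"])):
    cv2.imwrite(f"pics/ob_{nm}.png",ortho(nm,im,.010,(.437,-.295),.2))
    g=cv2.cvtColor(ortho(nm,im,.010,(.437,-.295),.2),cv2.COLOR_BGR2GRAY)
    cv2.imwrite(f"pics/os_{nm}.png",ortho(nm,im,.105,(.464,-.04),.2))
a=np.hstack([cv2.imread("pics/ob_top.png"),cv2.imread("pics/ob_side.png")]);cv2.imwrite("pics/ob.png",a)
a=np.hstack([cv2.imread("pics/os_top.png"),cv2.imread("pics/os_side.png")]);cv2.imwrite("pics/os.png",a)
a=np.hstack([ortho("top",t["im"],.0625,(.464,-.04),.24,.0006),ortho("top",t["im"],.008,(.464,-.04),.24,.0006)]);cv2.imwrite("pics/os2.png",a)
E
```

```text
(no output)
```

View pics/ob.png

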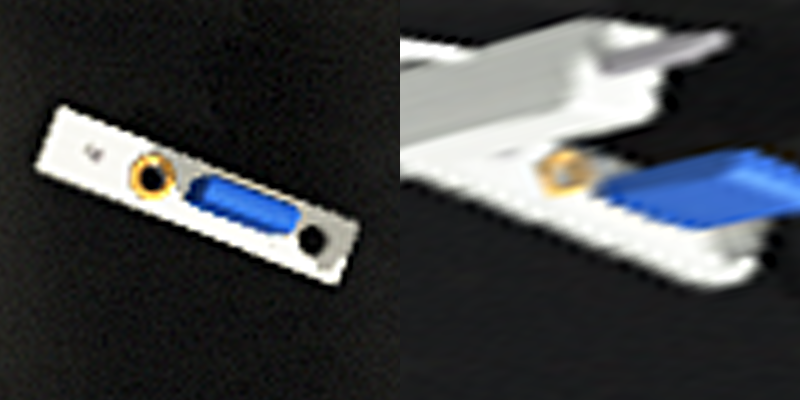

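View pics/os.png

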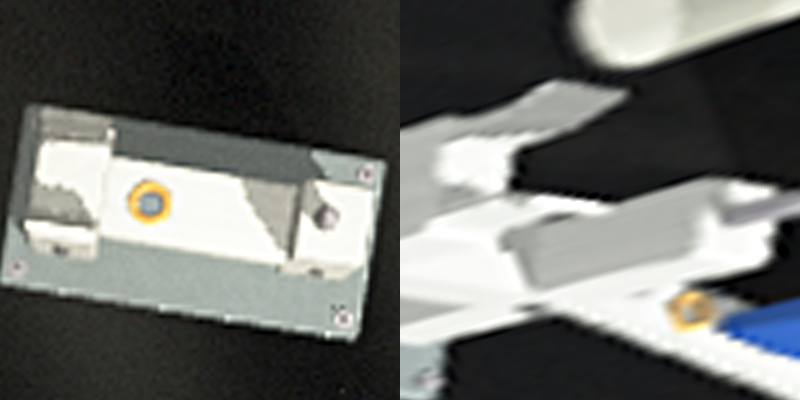

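View pics/os2.png

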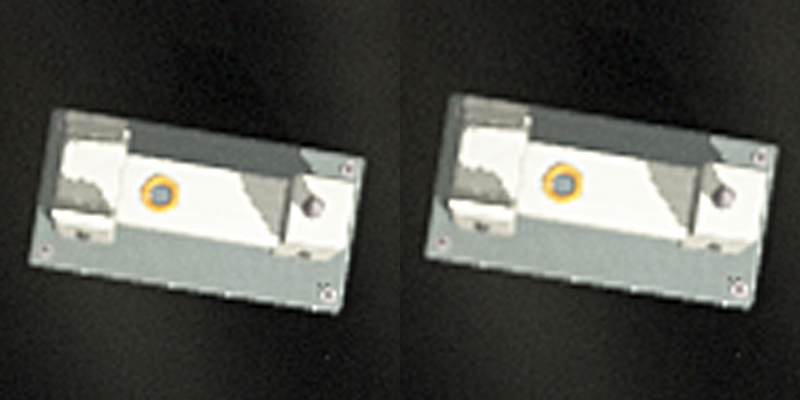

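```bash
cat >> h.py <<'E'
def T(xy,yaw,z=0):
    c,s=np.cos(yaw),np.sin(yaw);M=np.eye(4);M[:2,:2]=[[c,-s],[s,c]];M[:3,3]=[*xy,z];return M
def boxe(x0,x1,y0,y1,z0,z1):
    P=np.array([[x,y,z] for x in(x0,x1) for y in(y0,y1) for z in(z0,z1)])
    return [(P[a],P[b]) for a in range(8) for b in range(a) if bin(a^b).count("1")==1]
def circ(c,rad):
    a=np.linspace(0,2*np.pi,25);q=np.c_[c[0]+rad*np.cos(a),c[1]+rad*np.sin(a),np.full(25,c[2])]
    return list(zip(q[:-1],q[1:]))
BAR=[(boxe(-16,16,-80,80,0,10)),boxe(-7,7,-43,7,10,44),circ((0,25,12.5),7),circ((0,-62,10),8)]
STAND=[boxe(-50,50,-100,100,0,8),circ((0,25,62),7),circ((0,-62,105),6),circ((0,-62,119),6)]
ROD=[circ((0,0,z),9) for z in(128,160)]+[circ((0,0,45),5.75),circ((0,0,90),5)]
def draw(n,im,M,model,box,s):
    x0,y0,x1,y1=box
    a=cv2.resize(im[y0:y1,x0:x1],None,fx=s,fy=s,interpolation=cv2.INTER_CUBIC)
    return lines(n,a,M,model,box,s)
def lines(n,a,M,model,box,s):
    x0,y0,x1,y1=box
    for grp in model:
        for p,q in grp:
            W=np.array([p,q])/1000@M[:3,:3].T+M[:3,3]
            u=(proj(n,W)-[x0,y0]+.5)*s-.5
            cv2.line(a,tuple(int(v) for v in u[0].round()),tuple(int(v) for v in u[1].round()),(0,0,255),1)
    return a
E
python3 - <<'E'
from h import *
t=np.load("top0.npz");s=np.load("side0.npz")
d=np.pi/180
MB=T((.4391,-.2944),-21.2*d);MS=T((.4632,-.0412),-9.5*d);MR=T((.443,.306),0,.010)
a=draw("top",t["im"],MB,BAR,(300,225,500,305),4);a=lines("top",a,MS,STAND,(300,225,500,305),4)
b=draw("side",s["im"],MB,BAR,(320,205,420,295),6);b=lines("side",b,MS,STAND,(320,205,420,295),6)
cv2.imwrite("pics/d1.png",a);cv2.imwrite("pics/d2.png",b)
a=draw("top",t["im"],MR,ROD,(180,250,240,310),6);b=draw("side",s["im"],MR,ROD,(290,270,350,330),6)
cv2.imwrite("pics/d3.png",np.hstack([a,b]))
E
```

```text
(no output)
```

View pics/d1.png

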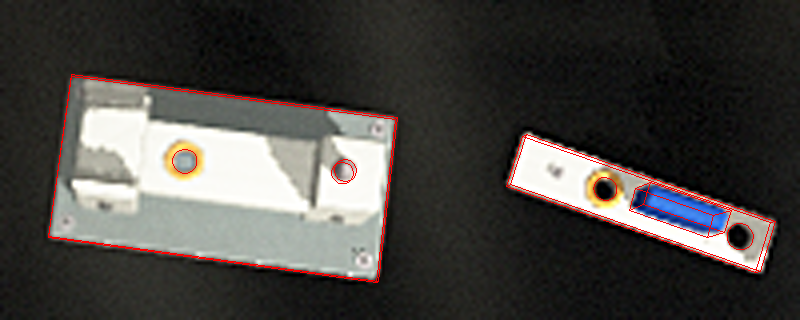

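View pics/d2.png

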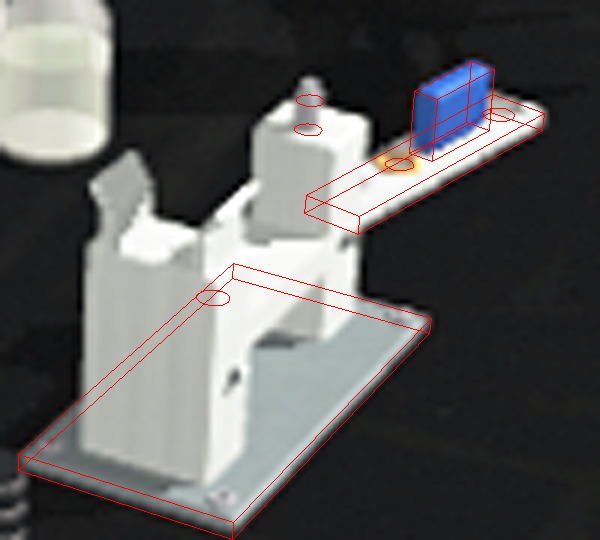

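View pics/d3.png

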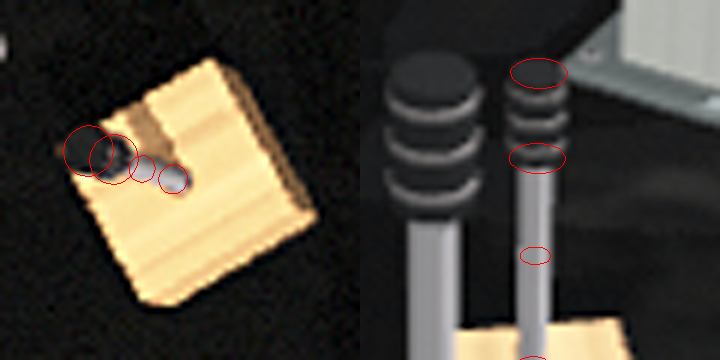

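```bash
cat >> h.py <<'E'
from scipy.spatial.transform import Rotation as Ro
def goal(p,yaw_deg):
    """tool x axis at world angle yaw, z down"""
    a=np.radians(yaw_deg);x=np.array([np.cos(a),np.sin(a),0]);z=np.array([0,0,-1.]);y=np.cross(z,x)
    return np.c_[x,y,z],np.array(p)
def inc(p,yaw,st=None):
    st=st or r.read_state();R=Ro.from_quat(st["eef_rot"]);Rg,p=goal(p,yaw)
    rv=(R.inv()*Ro.from_matrix(Rg)).as_rotvec(degrees=True);d=R.inv().apply(p-st["ee_pos"])
    print("t",round(st["time"],2),"pos",st["ee_pos"].round(4),"rv",rv.round(2),"d",d.round(4),"F",st["ft_force"].round(1),"w",round(st["width"],4),"q",st["joint_positions"].round(2))
E
python3 - <<'E'
from h import *
t=np.load("top0.npz");s=np.load("side0.npz")
def rep(nm,n,box,z0,z1):
    D=(t if n=="top" else s)["d"];P,u,v=cloud(n,D,box);Q=P[(P[:,2]>z0)&(P[:,2]<z1)]
    print(nm,n,len(Q),Q.min(0).round(3),np.median(Q,0).round(3),Q.max(0).round(3))
rep("tallA","top",(138,235,152,255),.1,.4);rep("tallB","top",(132,268,152,285),.1,.4)
rep("tallA","side",(260,268,280,372),.1,.4);rep("tallB","side",(293,278,312,300),.05,.4)
rep("bottle","top",(425,183,455,215),.02,.2);rep("bottle","side",(320,195,338,230),.02,.2)
rep("dropper","top",(370,178,388,200),.02,.2)
rep("timer","top",(209,205,238,232),.008,.1)
inc((.4326,-.3112,.2),-21.2)
E
```

```text
tallA top 165 [0.491 0.383 0.184] [0.502 0.393 0.226] [0.517 0.41  0.232]
tallB top 195 [0.427 0.389 0.186] [0.438 0.397 0.225] [0.452 0.412 0.23 ]
tallA side 665 [0.489 0.388 0.1  ] [0.5   0.404 0.191] [0.515 0.413 0.229]
tallB side 297 [0.426 0.391 0.193] [0.437 0.412 0.218] [0.452 0.418 0.229]
bottle top 602 [ 0.593 -0.278  0.02 ] [ 0.614 -0.243  0.074] [ 0.651 -0.221  0.108]
bottle side 488 [ 0.594 -0.267  0.02 ] [ 0.617 -0.23   0.065] [ 0.645 -0.212  0.107]
dropper top 218 [ 0.636 -0.127  0.021] [ 0.647 -0.101  0.065] [ 0.685 -0.087  0.109]
timer top 600 [0.564 0.246 0.009] [0.599 0.281 0.017] [0.632 0.317 0.024]
t 0.1 pos [ 0.2005 -0.5916  0.2218] rv [-3.000e-02  7.000e-02 -5.007e+01] d [-0.191  -0.3098  0.0221] F [ 0.1 -0.1  0.7] w 0.087 q [ 1.22  0.33 -0.06  1.46  0.02  1.35 -0.09]
```

carry_out(
  increments="0 0 -8.4 -0.032 -0.052 0.005 0.06; 0 0 -16.8 -0.064 -0.104 0.010 0.06; 0 0 -25.2 -0.096 -0.155 0.015 0.06; 0 0 -33.6 -0.128 -0.207 0.02 0.06; 0 0 -42 -0.160 -0.258 0.025 0.06",
)

```text
time: 0.72
ee_pos: [0.3944, -0.3554, 0.1967]
eef_rot: [0.968, -0.25, -0.0, -0.0]
ft_force: [0.3, -0.2, 0.6]
width: 0.0605
```

```bash
python3 - <<'E'
from h import *
inc((.4326,-.3112,.08),-21.2)
E
```

```text
t 0.72 pos [ 0.3944 -0.3554  0.1967] rv [-0.04  0.06 -7.8 ] d [ 0.0121 -0.0571  0.1168] F [ 0.3 -0.2  0.6] w 0.0605 q [ 0.96  0.16 -0.34  1.73  0.06  1.26  0.1 ]
```

carry_out(
  increments="0 0 -4 0.006 -0.029 0.03 0.04; 0 0 -7.8 0.012 -0.057 0.06 0.04; 0 0 -7.8 0.012 -0.057 0.09 0.04; 0 0 -7.8 0.012 -0.057 0.117 0.04; 0 0 -7.8 0.012 -0.057 0.117 0.04",
)

```text
time: 1.35
ee_pos: [0.431, -0.3103, 0.0778]
eef_rot: [0.983, -0.184, -0.002, -0.002]
ft_force: [-0.3, 1.0, 0.2]
width: 0.04
```

```bash
python3 - <<'E'
from h import *
inc((.4326,-.3112,.018),-21.2)
for n,b in(("top",(400,200,540,320)),("side",(310,160,450,280))):
    im,d=r.camera(n);crop(im,b,4,f"pics/a_{n}.png")
E
```

```text
t 1.35 pos [ 0.431  -0.3103  0.0778] rv [-0.12  0.3   0.01] d [0.0021 0.0004 0.0598] F [-0.3  1.   0.2] w 0.04 q [ 0.88  0.29 -0.39  1.85  0.13  1.03  0.07]
```

View pics/a_top.png

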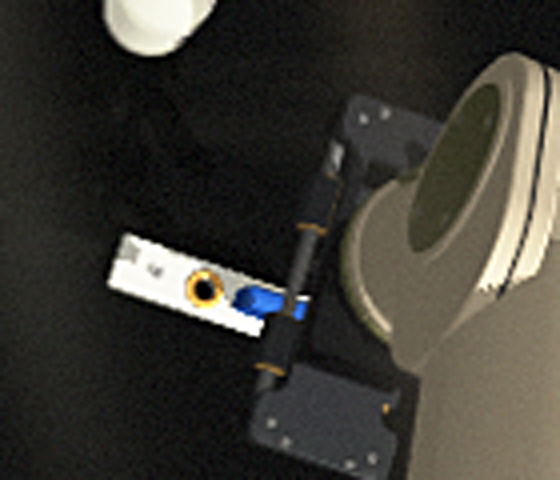

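View pics/a_side.png

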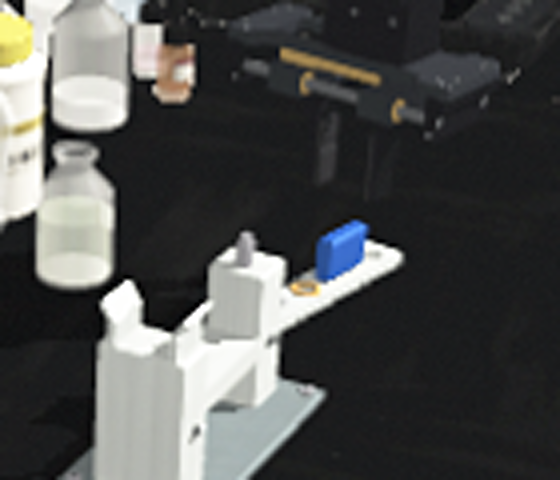

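carry_out(
  increments="0 0.2 0 0.002 0 0.03 0.04; 0 0.3 0 0.002 0 0.05 0.04; 0 0.3 0 0.002 0 0.06 0.04; 0 0.3 0 0.002 0 0.06 0.04; 0 0.3 0 0.002 0 0.06 0.04",
)

```text
time: 2.08
ee_pos: [0.4351, -0.3125, 0.0216]
eef_rot: [0.983, -0.184, 0.003, 0.0]
ft_force: [-0.9, -0.9, 0.5]
width: 0.0401
```

```bash
python3 - <<'E'
from h import *
inc((.4326,-.3112,.018),-21.2)
for n,b in(("top",(400,200,540,320)),("side",(340,180,440,280))):
    im,d=r.camera(n);crop(im,b,5,f"pics/b_{n}.png")
E
```

```text
t 2.08 pos [ 0.4351 -0.3125  0.0216] rv [-0.03 -0.35 -0.01] d [-0.0028 -0.0003  0.0035] F [-0.9 -0.9  0.5] w 0.0401 q [ 0.86  0.37 -0.37  1.89  0.17  0.91  0.04]
```

View pics/b_side.png

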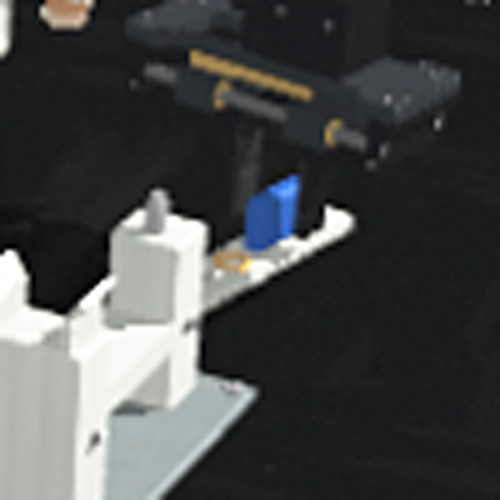

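carry_out(
  increments="0 -0.3 0 -0.0025 0 0.003 0.04; 0 -0.3 0 -0.0025 0 0.003 0.04; 0 -0.3 0 -0.0025 0 0.003 0.0; 0 -0.3 0 -0.0025 0 0.003 0.0; 0 -0.3 0 -0.0025 0 0.003 0.0",
  squeeze=30,
)

```text
time: 2.8
ee_pos: [0.4327, -0.3115, 0.0184]
eef_rot: [0.983, -0.184, 0.0, -0.0]
ft_force: [-0.5, 0.2, -0.1]
width: 0.0181
```

```bash
python3 - <<'E'
from h import *
inc((.4326,-.3112,.018),-21.2)
E
```

```text
t 2.8 pos [ 0.4327 -0.3115  0.0184] rv [-0.03 -0.04 -0.01] d [-0.0002 -0.0003  0.0004] F [-0.5  0.2 -0.1] w 0.0181 q [ 0.86  0.37 -0.37  1.89  0.17  0.9   0.04]
```

Hold position while the fingers finish closing, then lift straight up.

carry_out(
  increments="0 0 0 0 0 0 0; 0 0 0 0 0 0 0; 0 0 0 0 0 -0.005 0; 0 0 0 0 0 -0.02 0; 0 0 0 0 0 -0.04 0",
)

```text
time: 3.42
ee_pos: [0.4325, -0.3113, 0.0593]
eef_rot: [0.983, -0.184, 0.0, -0.0]
ft_force: [-0.0, -0.7, -1.8]
width: 0.0137
```

```bash
python3 - <<'E'
from h import *
inc((.4602,-.0589,.19),-9.5)
im,d=r.camera("side");crop(im,(320,170,440,290),5,f"pics/cc_side.png")
E
```

```text
t 3.42 pos [ 0.4325 -0.3113  0.0593] rv [-4.00e-02 -1.00e-02 -1.17e+01] d [-0.0654 -0.2455 -0.1305] F [-0.  -0.7 -1.8] w 0.0137 q [ 0.87  0.32 -0.38  1.87  0.14  0.99  0.06]
```

View pics/cc_side.png

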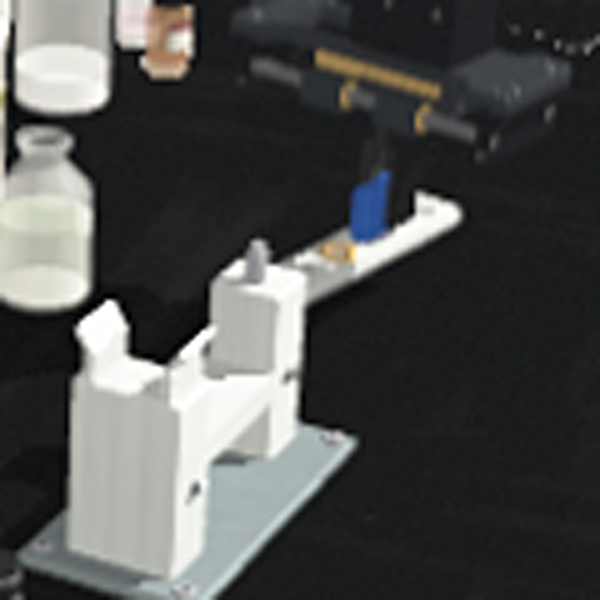

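carry_out(
  increments="0 0 0 0 0 -0.04 0; 0 0 0 0 0 -0.085 0; 0 0 -2 -0.005 -0.02 -0.13 0; 0 0 -4 -0.015 -0.055 -0.13 0; 0 0 -6 -0.026 -0.1 -0.13 0",
)

```text
time: 4.1
ee_pos: [0.4455, -0.209, 0.1931]
eef_rot: [0.991, -0.133, 0.003, 0.001]
ft_force: [0.5, 0.2, -3.1]
width: 0.0137
```

```bash
python3 - <<'E'
from h import *
inc((.4602,-.0589,.19),-9.5)
E
```

```text
t 4.1 pos [ 0.4455 -0.209   0.1931] rv [ 0.11 -0.32 -5.73] d [-0.0253 -0.1487  0.0027] F [ 0.5  0.2 -3.1] w 0.0137 q [ 0.81  0.09 -0.49  1.83  0.04  1.23  0.05]
```

carry_out(
  increments="0 0 -2 -0.008 -0.05 0.003 0; 0.1 -0.3 -4 -0.017 -0.1 0.003 0; 0.1 -0.3 -5.7 -0.023 -0.135 0.003 0; 0.1 -0.3 -5.7 -0.025 -0.149 0.003 0; 0.1 -0.3 -5.7 -0.025 -0.149 0.003 0",
)

```text
time: 4.72
ee_pos: [0.4607, -0.0586, 0.19]
eef_rot: [0.997, -0.083, 0.0, 0.0]
ft_force: [0.1, -0.0, -2.2]
width: 0.0136
```

carry_out(
  increments="0 0 0 0 0 0 0; 0 0 0 0 0 0 0; 0 0 0 0 0 0 0; 0 0 0 0 0 0 0; 0 0 0 0 0 0 0",
)

```text
time: 5.35
ee_pos: [0.4606, -0.0587, 0.1899]
eef_rot: [0.997, -0.083, 0.0, 0.0]
ft_force: [0.1, -0.3, -1.8]
width: 0.0133
```

```bash
python3 - <<'E'
from h import *
inc((.4602,-.0589,.19),-9.5)
st=r.read_state();z=st["ee_pos"][2]-.018
Rg=Ro.from_quat(st["eef_rot"]).as_matrix();yaw=np.arctan2(Rg[1,0],Rg[0,0])
p=T(st["ee_pos"][:2],yaw)@np.array([0,.018,0,1])
MB=T(p[:2],yaw,z);MS=T((.4632,-.0412),np.radians(-9.5))
for n,b,s in(("top",(300,200,440,320),5),("side",(300,160,420,300),4)):
    im,d=r.camera(n);crop(im,b,s,f"pics/e_{n}r.png");a=draw(n,im,MB,BAR,b,s);a=lines(n,a,MS,STAND,b,s);cv2.imwrite(f"pics/e_{n}.png",a)
E
```

```text
t 5.35 pos [ 0.4606 -0.0587  0.1899] rv [ 0.03 -0.04 -0.  ] d [-0.0004  0.0003 -0.0001] F [ 0.1 -0.3 -1.8] w 0.0133 q [ 0.66  0.04 -0.63  1.88  0.02  1.23 -0.15]
```

View pics/e_top.png

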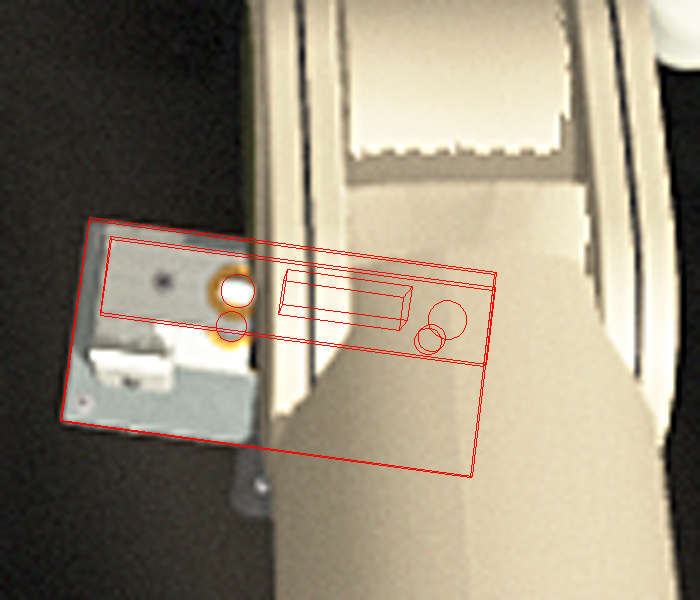

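View pics/e_side.png

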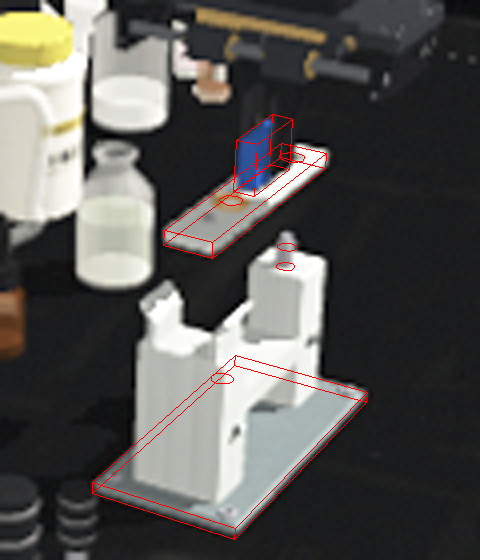

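carry_out(
  increments="0 0 0 0 0 0.015 0; 0 0 0 0 0 0.03 0; 0 0 0 0 0 0.04 0; 0 0 0 0 0 0.043 0; 0 0 0 0 0 0.043 0",
)

```text
time: 6.08
ee_pos: [0.4607, -0.0586, 0.1469]
eef_rot: [0.997, -0.083, 0.0, 0.0]
ft_force: [-0.1, 0.1, -1.9]
width: 0.0141
```

```bash
python3 - <<'E'
from h import *
inc((.4602,-.0589,.123),-9.5)
b=(310,200,410,300)
im,d=r.camera("side");crop(im,b,6,f"pics/f_side.png")
E
```

```text
t 6.08 pos [ 0.4607 -0.0586  0.1469] rv [ 0.03 -0.03  0.01] d [-0.0005  0.0004  0.0239] F [-0.1  0.1 -1.9] w 0.0141 q [ 0.65  0.08 -0.64  1.94  0.05  1.14 -0.18]
```

View pics/f_side.png

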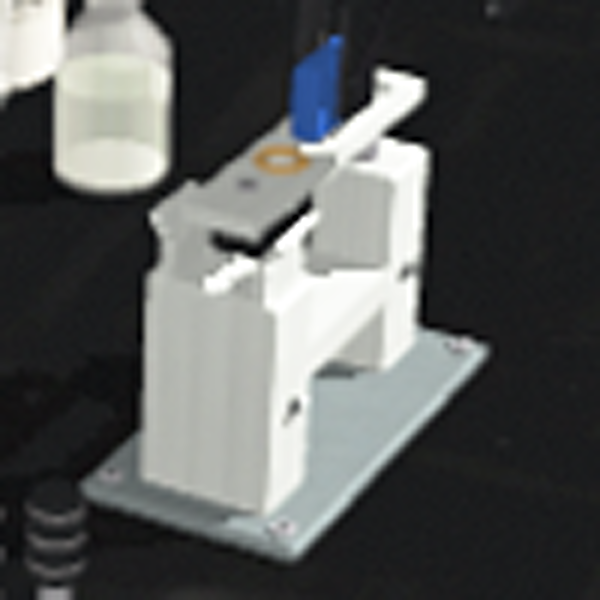

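carry_out(
  increments="0 0 0 -0.0005 0.0003 0.003 0; 0 0 0 -0.0005 0.0003 0.006 0; 0 0 0 -0.0005 0.0003 0.009 0; 0 0 0 -0.0005 0.0003 0.012 0; 0 0 0 -0.0005 0.0003 0.012 0",
)

```text
time: 6.75
ee_pos: [0.4602, -0.0588, 0.1349]
eef_rot: [0.997, -0.083, 0.0, 0.0]
ft_force: [0.3, 0.5, -1.4]
width: 0.0137
```

```bash
python3 - <<'E'
from h import *
inc((.4602,-.0589,.123),-9.5)
E
```

```text
t 6.75 pos [ 0.4602 -0.0588  0.1349] rv [ 0.03 -0.04  0.01] d [0.     0.0001 0.0119] F [ 0.3  0.5 -1.4] w 0.0137 q [ 0.65  0.09 -0.64  1.95  0.06  1.11 -0.18]
```

carry_out(
  increments="0 0 0 0 0 0.004 0; 0 0 0 0 0 0.007 0; 0 0 0 0 0 0.010 0; 0 0 0 0 0 0.0115 0; 0 0 0 0 0 0.0115 0",
)

```text
time: 7.38
ee_pos: [0.4602, -0.0588, 0.1234]
eef_rot: [0.997, -0.083, 0.0, 0.0]
ft_force: [-0.4, 0.3, -1.8]
width: 0.0135
```

```bash
python3 - <<'E'
from h import *
inc((.4602,-.0589,.123),-9.5)
b=(310,200,410,300)
im,d=r.camera("side");crop(im,b,6,f"pics/g_side.png")
E
```

```text
t 7.38 pos [ 0.4602 -0.0588  0.1234] rv [ 0.03 -0.04  0.01] d [-0.      0.0001  0.0004] F [-0.4  0.3 -1.8] w 0.0135 q [ 0.64  0.11 -0.64  1.97  0.07  1.09 -0.19]
```

View pics/g_side.png

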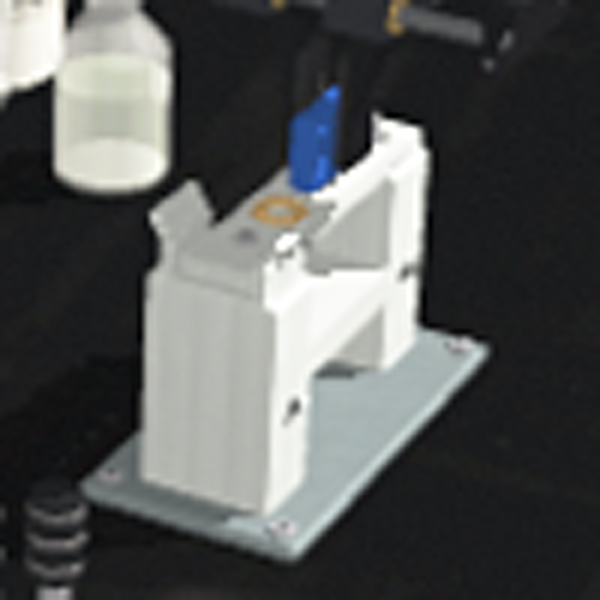

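carry_out(
  increments="0 0 0 0 0 0.001 0; 0 0 0 0 0 0.0015 0; 0 0 0 0 0 0.0015 0; 0 0 0 0 0 0.001 0.04; 0 0 0 0 0 0 0.04",
)

```text
time: 8.05
ee_pos: [0.4604, -0.0588, 0.1235]
eef_rot: [0.997, -0.083, 0.001, 0.0]
ft_force: [-0.8, -0.1, 0.5]
width: 0.0262
```

carry_out(
  increments="0 0 0 0 0 0 0.04; 0 0 0 0 0 0 0.04; 0 0 0 0 0 0 0.04; 0 0 0 0 0 -0.02 0.04; 0 0 0 0 0 -0.04 0.04",
)

```text
time: 8.68
ee_pos: [0.4602, -0.0587, 0.1639]
eef_rot: [0.997, -0.083, 0.0, 0.0]
ft_force: [0.5, -0.6, 0.3]
width: 0.0399
```

```bash
python3 - <<'E'
from h import *
inc((.4602,-.0589,.27),-9.5)
E
```

```text
t 8.68 pos [ 0.4602 -0.0587  0.1639] rv [ 0.01 -0.03  0.02] d [ 1.000e-04  2.000e-04 -1.061e-01] F [ 0.5 -0.6  0.3] w 0.0399 q [ 0.65  0.06 -0.64  1.92  0.04  1.17 -0.16]
```

carry_out(
  increments="0 0 0 0 0 -0.05 0.04; 0 0 0 0 0 -0.1 0.04; 0 0 0 0 -0.05 -0.1 0.05; 0 0 1 0 -0.11 -0.1 0.05; 0 0 2 0 -0.17 -0.1 0.05",
)

```text
time: 9.3
ee_pos: [0.4883, 0.1104, 0.2641]
eef_rot: [0.995, -0.101, 0.001, 0.0]
ft_force: [1.6, 0.0, 0.9]
width: 0.0493
```

```bash
python3 - <<'E'
from h import *
inc((.443,.3055,.26),-18)
n="top";b=(300,220,420,310);im,d=r.camera(n)
MS=T((.4632,-.0412),np.radians(-9.5));MB=MS.copy();MB[2,3]=.105
cv2.imwrite("pics/i_top.png",np.vstack([draw(n,im,MB,BAR,b,6),]));crop(im,b,6,"pics/i_topr.png")
n="side";b=(310,200,410,300);im,d=r.camera(n);cv2.imwrite("pics/i_side.png",draw(n,im,MB,BAR,b,6))
np.savez("s1.npz",im=im,d=d)
E
```

```text
t 9.3 pos [0.4883 0.1104 0.2641] rv [ 0.01 -0.09  6.41] d [-0.0836 -0.182   0.004 ] F [1.6 0.  0.9] w 0.0493 q [ 0.46  0.1  -0.81  1.68  0.07  1.39 -0.57]
```

View pics/i_top.png

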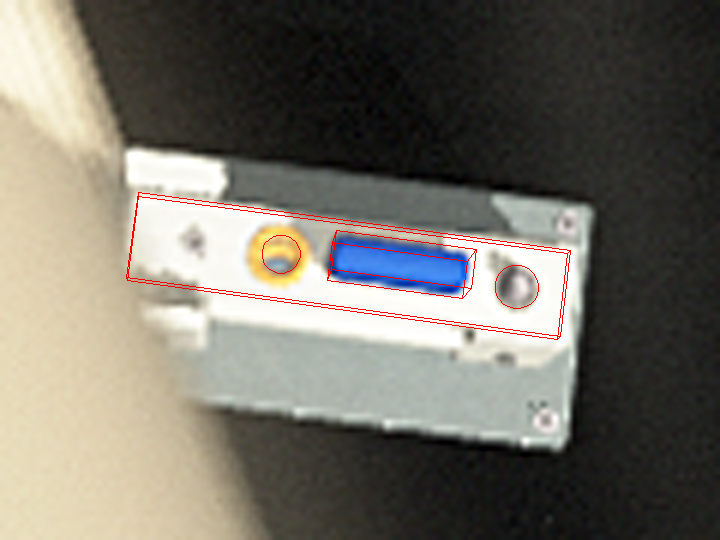

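View pics/i_side.png

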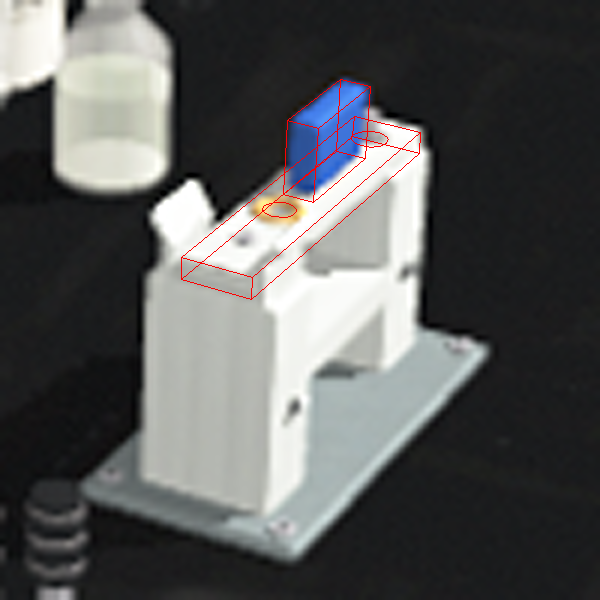

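carry_out(
  increments="0 0 2 -0.025 -0.055 0.004 0.05; 0 0 4 -0.05 -0.11 0.004 0.05; 0 0 6.4 -0.075 -0.16 0.004 0.05; 0 0 6.4 -0.0836 -0.182 0.004 0.05; 0 0 6.4 -0.0836 -0.182 0.004 0.05",
)

```text
time: 10.02
ee_pos: [0.4391, 0.3124, 0.2605]
eef_rot: [0.989, -0.149, -0.0, -0.002]
ft_force: [0.1, -0.7, 0.1]
width: 0.0504
```

```bash
python3 - <<'E'
from h import *
inc((.443,.3055,.14),-18)
im,d=r.camera("side");crop(im,(240,180,360,340),3.7,"pics/j_side.png")
im,d=r.camera("top");crop(im,(100,200,260,320),4,"pics/j_top.png")
E
```

```text
t 10.03 pos [0.4391 0.3124 0.2605] rv [-0.19  0.06  0.82] d [0.0059 0.0059 0.1205] F [ 0.1 -0.7  0.1] w 0.0504 q [ 0.13  0.24 -0.95  1.59  0.19  1.41 -1.15]
```

View pics/j_side.png

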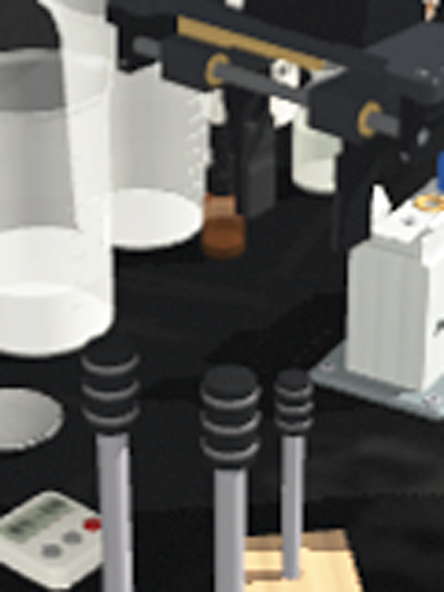

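View pics/j_top.png

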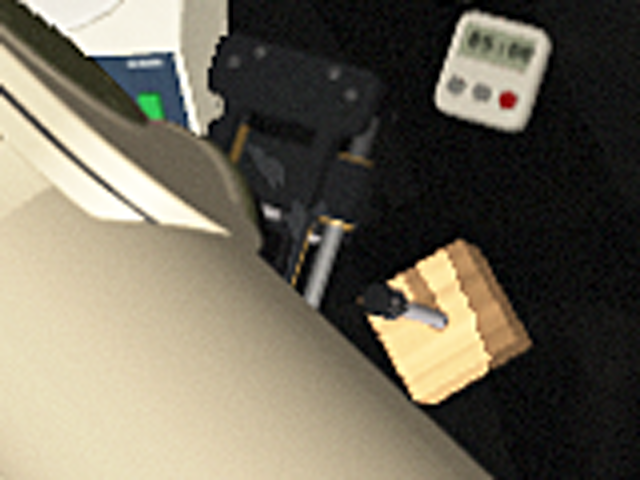

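carry_out(
  increments="-0.2 0 0.8 0.006 0.006 0 0.05; -0.2 0 0.8 0.006 0.006 0.005 0.05; -0.2 0 0.8 0.006 0.006 0.025 0.05; -0.2 0 0.8 0.006 0.006 0.05 0.05; -0.2 0 0.8 0.006 0.006 0.06 0.05",
)

```text
time: 10.75
ee_pos: [0.4444, 0.3013, 0.199]
eef_rot: [0.987, -0.159, -0.001, 0.001]
ft_force: [0.4, 0.5, -0.4]
width: 0.0498
```

```bash
python3 - <<'E'
from h import *
inc((.443,.3055,.137),-18)
im,d=r.camera("side");crop(im,(240,180,360,340),3.7,"pics/k_side.png")
E
```

```text
t 10.75 pos [0.4444 0.3013 0.199 ] rv [ 0.16  0.06 -0.28] d [-0.0025 -0.0037  0.062 ] F [ 0.4  0.5 -0.4] w 0.0498 q [ 0.13  0.28 -0.93  1.69  0.23  1.3  -1.17]
```

View pics/k_side.png

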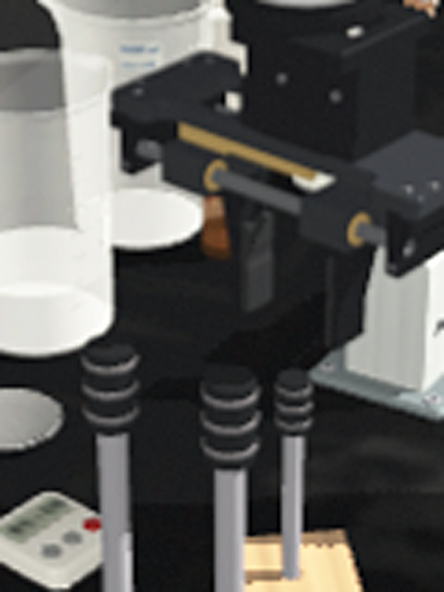

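carry_out(
  increments="0.1 0 -0.3 -0.0025 -0.0035 0 0.05; 0.1 0 -0.3 -0.0025 -0.0035 0.01 0.05; 0.1 0 -0.3 -0.0025 -0.0035 0.03 0.05; 0.1 0 -0.3 -0.0025 -0.0035 0.05 0.05; 0.1 0 -0.3 -0.0025 -0.0035 0.06 0.05",
)

```text
time: 11.42
ee_pos: [0.4421, 0.3047, 0.1365]
eef_rot: [0.988, -0.156, -0.002, 0.001]
ft_force: [0.4, -0.7, 0.0]
width: 0.0501
```

```bash
python3 - <<'E'
from h import *
inc((.443,.3055,.137),-18)
im,d=r.camera("side");crop(im,(260,210,360,310),6,"pics/l_side.png")
E
```

```text
t 11.43 pos [0.4421 0.3047 0.1365] rv [0.17 0.18 0.03] d [ 0.0006 -0.001  -0.0005] F [ 0.4 -0.7  0. ] w 0.0501 q [ 0.09  0.34 -0.91  1.76  0.29  1.18 -1.22]
```

View pics/l_side.png

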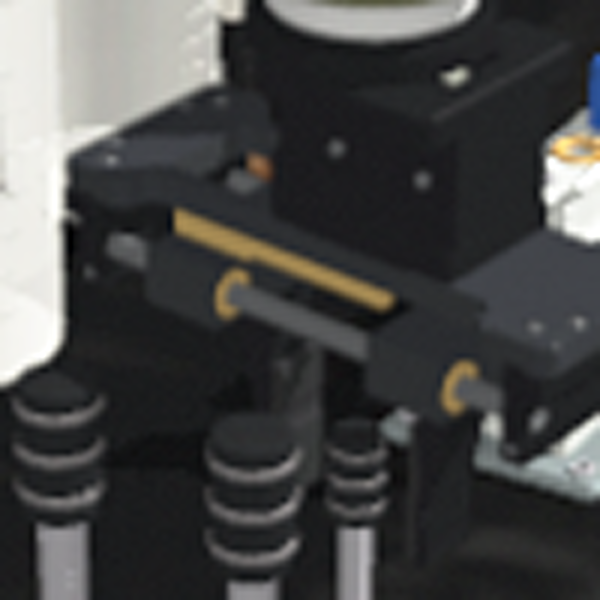

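carry_out(
  increments="0.1 0.1 0 0.0005 -0.001 0 0.05; 0.1 0.1 0 0.0005 -0.001 0 0; 0.1 0.1 0 0.0005 -0.001 0 0; 0.1 0.1 0 0.0005 -0.001 0 0; 0.1 0.1 0 0.0005 -0.001 0 0",
  squeeze=25,
)

```text
time: 12.1
ee_pos: [0.4427, 0.3054, 0.136]
eef_rot: [0.988, -0.156, -0.001, 0.001]
ft_force: [-0.8, 0.2, -0.1]
width: 0.0181
```

carry_out(
  increments="0 0 0 0 0 0 0; 0 0 0 0 0 -0.01 0; 0 0 0 0 0 -0.03 0; 0 0 0 0 0 -0.06 0; 0 0 0 0 0 -0.09 0",
)

```text
time: 12.72
ee_pos: [0.4429, 0.3057, 0.2284]
eef_rot: [0.988, -0.156, -0.001, 0.0]
ft_force: [0.5, -0.6, -0.6]
width: 0.0172
```

```bash
python3 - <<'E'
from h import *
inc((.443,.3055,.137),-18)
im,d=r.camera("side");crop(im,(260,180,360,310),4.5,"pics/m_side.png")
im,d=r.camera("top");crop(im,(160,210,260,310),6,"pics/m_top.png")
E
```

```text
t 12.72 pos [0.4429 0.3057 0.2284] rv [0.04 0.06 0.04] d [0.0003 0.0001 0.0914] F [ 0.5 -0.6 -0.6] w 0.0172 q [ 0.13  0.26 -0.94  1.64  0.21  1.35 -1.16]
```

View pics/m_side.png

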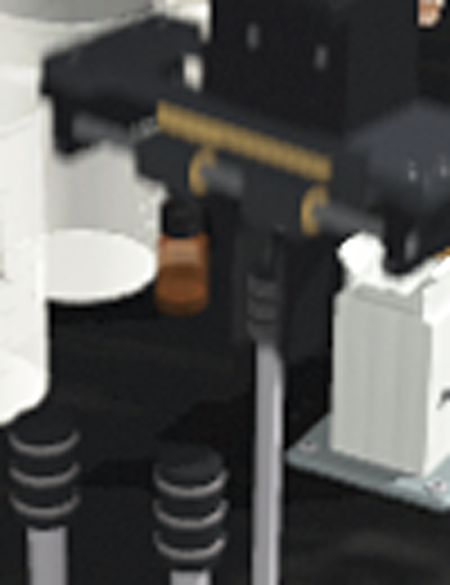

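carry_out(
  increments="0 0 0 0 0 -0.03 0; 0 0 0 0 0 -0.062 0; 0 0 -1 0.01 0.03 -0.062 0; 0 0 -2 0.03 0.08 -0.062 0; 0 0 -3 0.05 0.13 -0.062 0",
)

```text
time: 13.45
ee_pos: [0.451, 0.1665, 0.2927]
eef_rot: [0.992, -0.129, 0.002, -0.001]
ft_force: [0.9, -1.2, -0.1]
width: 0.0173
```

```bash
python3 - <<'E'
from h import *
inc((.4674,-.0157,.29),-9.5)
E
```

```text
t 13.45 pos [0.451  0.1665 0.2927] rv [-0.16 -0.18 -5.37] d [0.0625 0.1719 0.0024] F [ 0.9 -1.2 -0.1] w 0.0173 q [ 0.43  0.03 -0.88  1.68  0.02  1.44 -0.71]
```

carry_out(
  increments="0 0 -2 0.02 0.055 0.002 0; -0.1 -0.1 -4 0.04 0.11 0.002 0; -0.2 -0.2 -5.4 0.055 0.155 0.002 0; -0.2 -0.2 -5.4 0.0625 0.172 0.002 0; -0.2 -0.2 -5.4 0.0625 0.172 0.002 0",
)

```text
time: 14.08
ee_pos: [0.4674, -0.0161, 0.2905]
eef_rot: [0.997, -0.083, -0.0, 0.0]
ft_force: [-0.1, 1.1, -1.1]
width: 0.0173
```

carry_out(
  increments="0 0 0 0 0 0 0; 0 0 0 0 0 0 0; 0 0 0 0 0 0 0; 0 0 0 0 0 0 0; 0 0 0 0 0 0 0",
)

```text
time: 14.7
ee_pos: [0.4674, -0.016, 0.2905]
eef_rot: [0.997, -0.083, -0.0, 0.0]
ft_force: [0.1, -0.5, -1.2]
width: 0.0174
```

```bash
cat >> h.py <<'E'
def rodM(st,dz=.126):
    return T(st["ee_pos"][:2],0,st["ee_pos"][2]-dz)
RODF=[circ((0,0,z),5) for z in(5,40,80,120)]+[[((0,0,0),(0,0,128))]]
MS=T((.4632,-.0412),np.radians(-9.5));MBS=MS.copy();MBS[2,3]=.105
E
python3 - <<'E'
from h import *
inc((.4674,-.0157,.29),-9.5)
st=r.read_state()
for n,b,s in(("top",(300,200,420,300),6),("side",(300,110,420,290),3.3)):
    im,d=r.camera(n);crop(im,b,s,f"pics/n_{n}r.png");a=draw(n,im,rodM(st),RODF,b,s);a=lines(n,a,MBS,BAR,b,s);cv2.imwrite(f"pics/n_{n}.png",np.hstack([a,cv2.imread(f"pics/n_{n}r.png")]) if n=="side" else a)
E
```

```text
t 14.7 pos [ 0.4674 -0.016   0.2905] rv [ 0.02  0.03 -0.05] d [-0.     -0.0003  0.0005] F [ 0.1 -0.5 -1.2] w 0.0174 q [ 0.63 -0.02 -0.68  1.72 -0.01  1.44 -0.21]
```

View pics/n_top.png

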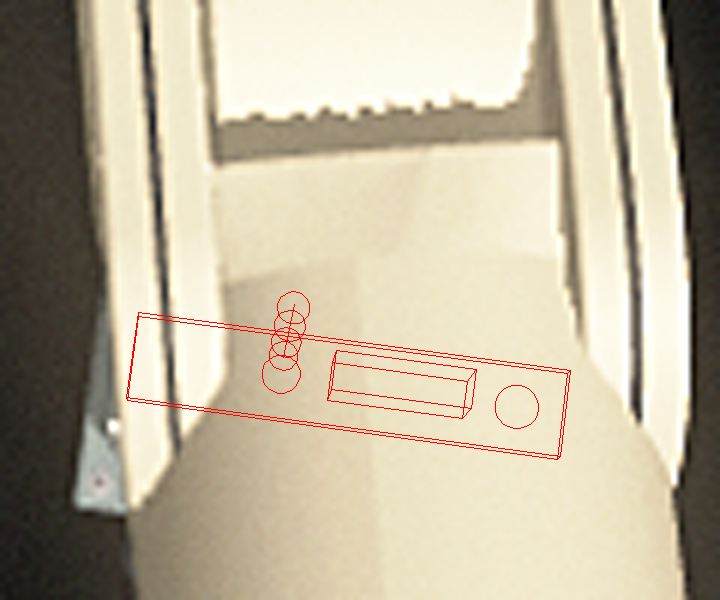

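View pics/n_side.png

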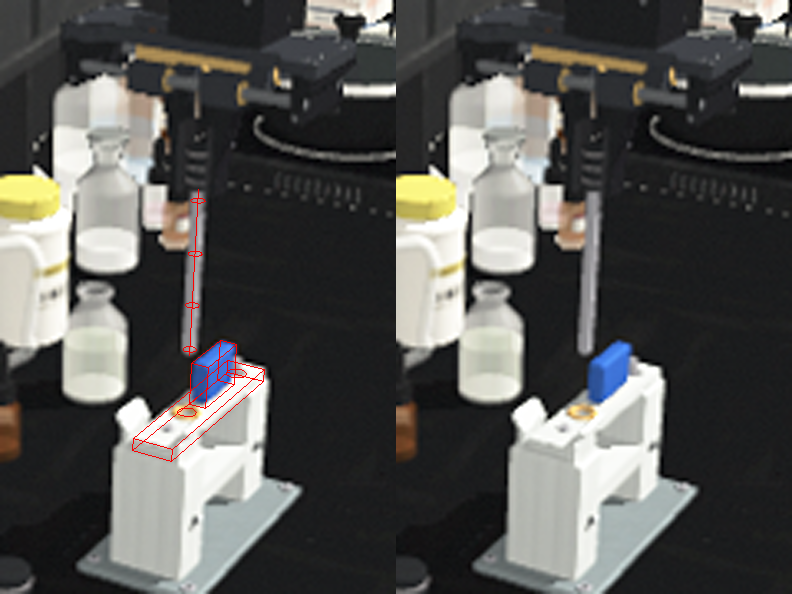

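```bash
python3 - <<'E'
from h import *
st=r.read_state()
im,d=r.camera("side")
x0=300;P,u,v=cloud("side",d,(352,168,366,216))
k=(np.hypot(P[:,0]-.467,P[:,1]+.012)<.02)&(P[:,2]>.17)&(P[:,2]<.29);Q=P[k]
print(st["ee_pos"],k.sum(),np.median(Q,0),Q.mean(0))
for a in np.arange(.17,.29,.02):
    q=Q[(Q[:,2]>a)&(Q[:,2]<a+.02)];print(round(a,2),len(q),q.mean(0).round(4))
E
```

```text
[ 0.46736833 -0.01608165  0.29045851] 199 [ 0.46714385 -0.01022324  0.23239757] [ 0.46716152 -0.01037323  0.23224081]
0.17 29 [ 0.4677 -0.01    0.1812]
0.19 34 [ 0.4671 -0.0108  0.1999]
0.21 32 [ 0.467  -0.0095  0.2207]
0.23 35 [ 0.4675 -0.0114  0.2401]
0.25 33 [ 0.4668 -0.01    0.2605]
0.27 36 [ 0.4671 -0.0104  0.2807]
```

carry_out(
  increments="0 0 0 0 0 0.015 0; 0 0 0 0 0 0.03 0; 0 0 0 0 0 0.038 0; 0 0 0 0 0 0.038 0; 0 0 0 0 0 0.038 0",
)

```text
time: 15.48
ee_pos: [0.4676, -0.0161, 0.2528]
eef_rot: [0.997, -0.083, -0.0, 0.0]
ft_force: [-0.1, 0.3, -0.4]
width: 0.0171
```

```bash
python3 - <<'E'
from h import *
inc((.4674,-.0157,.29),-9.5)
st=r.read_state()
n="side";b=(335,180,385,260);im,d=r.camera(n);crop(im,b,7,"pics/o_r.png");a=draw(n,im,rodM(st),RODF,b,7);a=lines(n,a,MBS,BAR,b,7)
cv2.imwrite("pics/o.png",np.hstack([a,cv2.imread("pics/o_r.png")]))
n="top";im,d=r.camera(n);crop(im,(300,220,400,300),6,"pics/o_t.png")
E
```

```text
t 15.47 pos [ 0.4676 -0.0161  0.2528] rv [ 0.01 -0.   -0.07] d [-0.0002 -0.0004 -0.0372] F [-0.1  0.3 -0.4] w 0.0171 q [ 0.63  0.   -0.68  1.78  0.    1.36 -0.22]
```

View pics/o.png

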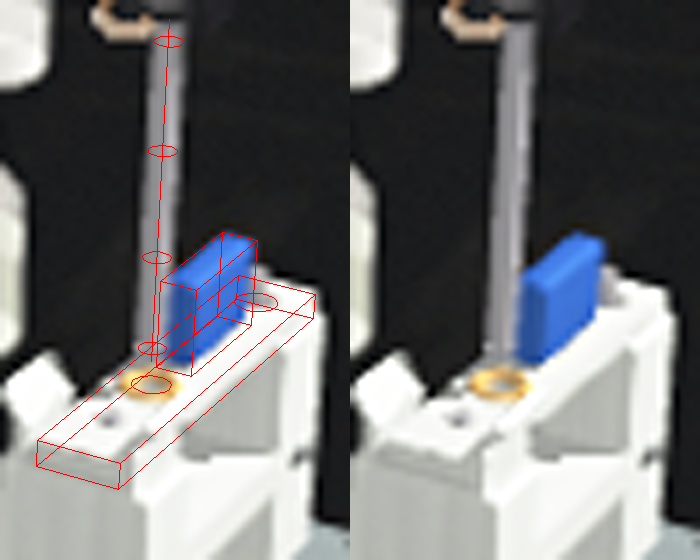

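carry_out(
  increments="0 0 0 0 0 0.004 0; 0 0 0 0 0 0.007 0; 0 0 0 0 0 0.010 0; 0 0 0 0 0 0.013 0; 0 0 0 0 0 0.016 0",
)

```text
time: 16.2
ee_pos: [0.4676, -0.0161, 0.2367]
eef_rot: [0.997, -0.083, 0.0, 0.0]
ft_force: [0.1, -0.5, 0.4]
width: 0.0174
```

```bash
python3 - <<'E'
from h import *
inc((.4674,-.0157,.2),-9.5)
st=r.read_state();print(st["torque"])
n="side";b=(335,180,385,260);im,d=r.camera(n);crop(im,b,7,"pics/p_r.png")
E
```

```text
t 16.2 pos [ 0.4676 -0.0161  0.2367] rv [ 0.02 -0.01 -0.07] d [-0.0003 -0.0004  0.0367] F [ 0.1 -0.5  0.4] w 0.0174 q [ 0.63  0.01 -0.69  1.81  0.01  1.33 -0.23]
[-0.03980405 -0.07970288 -0.06126552]
```

View pics/p_r.png

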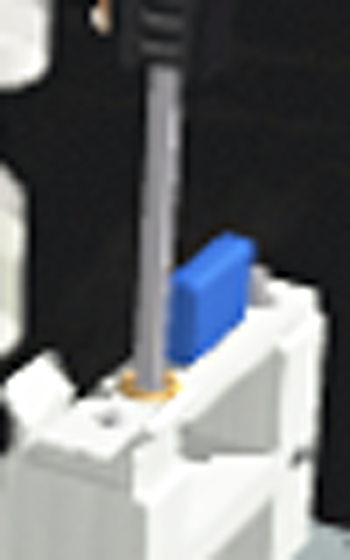

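carry_out(
  increments="0 0 0 0 0 0.008 0; 0 0 0 0 0 0.017 0; 0 0 0 0 0 0.026 0; 0 0 0 0 0 0.035 0; 0 0 0 0 0 0.040 0",
)

```text
time: 16.88
ee_pos: [0.4672, -0.0161, 0.1956]
eef_rot: [0.997, -0.083, -0.0, 0.0]
ft_force: [-0.1, -0.1, -1.0]
width: 0.0175
```

carry_out(
  increments="0 0 0 0 0 0.003 0; 0 0 0 0 0 0.006 0; 0 0 0 0 0 0.009 0; 0 0 0 0 0 0.012 0; 0 0 0 0 0 0.015 0",
)

```text
time: 17.5
ee_pos: [0.4672, -0.0161, 0.1804]
eef_rot: [0.997, -0.083, -0.0, 0.0]
ft_force: [0.8, 0.5, -0.2]
width: 0.0174
```

```bash
python3 - <<'E'
from h import *
inc((.4674,-.0157,.154),-9.5)
st=r.read_state();print(st["torque"])
n="side";b=(325,180,385,280);im,d=r.camera(n);crop(im,b,6,"pics/q_r.png")
E
```

```text
t 17.5 pos [ 0.4672 -0.0161  0.1804] rv [ 0.02  0.05 -0.07] d [ 0.0001 -0.0005  0.0264] F [ 0.8  0.5 -0.2] w 0.0174 q [ 0.62  0.06 -0.69  1.89  0.04  1.21 -0.26]
[-0.00060042 -0.14146381  0.03057388]
```

View pics/q_r.png

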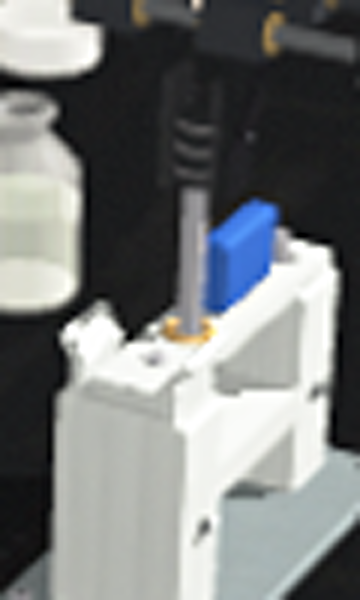

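carry_out(
  increments="0 0 0 0 0 0.005 0; 0 0 0 0 0 0.011 0; 0 0 0 0 0 0.017 0; 0 0 0 0 0 0.022 0; 0 0 0 0 0 0.0265 0",
)

```text
time: 18.18
ee_pos: [0.467, -0.0161, 0.1532]
eef_rot: [0.997, -0.083, -0.001, 0.0]
ft_force: [1.3, 0.0, -1.1]
width: 0.0172
```

carry_out(
  increments="0 0 0 0 0 0 0; 0 0 0 0 0 0 0; 0 0 0 0 0 0 0; 0 0 0 0 0 0 0; 0 0 0 0 0 0 0",
)

```text
time: 18.8
ee_pos: [0.467, -0.0162, 0.1532]
eef_rot: [0.997, -0.083, -0.001, 0.0]
ft_force: [-0.0, -1.1, 0.2]
width: 0.0171
```

```bash
python3 - <<'E'
from h import *
inc((.4674,-.0157,.154),-9.5)
st=r.read_state();print(st["torque"],st["joint_vel"].round(3))
n="side";b=(310,170,410,300);im,d=r.camera(n);crop(im,b,4.5,"pics/u_r.png");a=draw(n,im,rodM(st),[circ((0,0,z),9) for z in(128,160)]+RODF,b,4.5)
cv2.imwrite("pics/u.png",np.hstack([a[:, :340],cv2.imread("pics/u_r.png")]))
s0=np.load("side0.npz")["im"];dd=cv2.absdiff(im,s0).max(2)
for nm,bx in(("bottle",(318,193,341,232)),("timer",(235,312,272,340)),("dropper",(292,222,308,250))):
    x0,y0,x1,y1=bx;print(nm,dd[y0:y1,x0:x1].mean())
im,d=r.camera("top");cv2.imwrite("pics/u_top.png",im)
E
```

```text
t 18.8 pos [ 0.467  -0.0162  0.1532] rv [ 0.01  0.08 -0.07] d [ 0.0003 -0.0005 -0.0008] F [-0.  -1.1  0.2] w 0.0171 q [ 0.61  0.09 -0.69  1.92  0.06  1.15 -0.27]
[-0.00991229 -0.08004125 -0.043806  ] [-0.     0.001 -0.001 -0.001  0.001  0.001  0.001]
bottle 2.612040133779264
timer 19.95849420849421
dropper 3.8125
```

View pics/u.png

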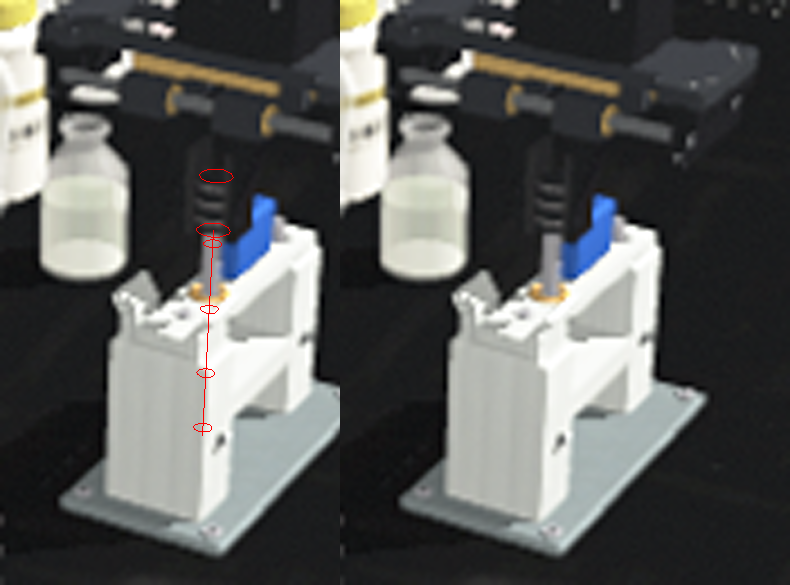

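View pics/u_top.png

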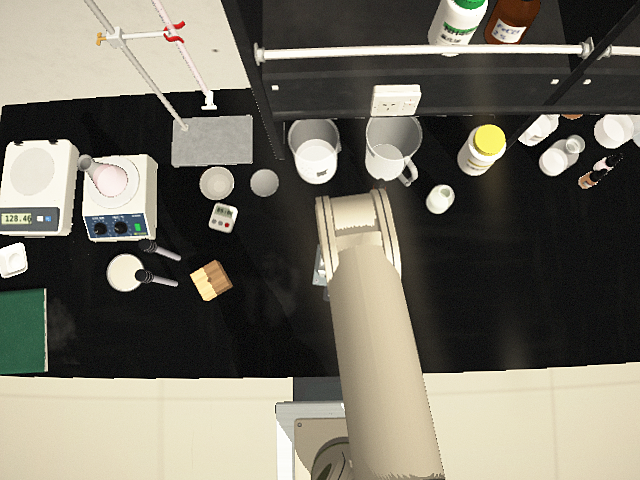

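```bash
python3 - <<'E'
from h import *
print(r.close_job());st=r.read_state();print(st["time"],st["ee_pos"],st["width"])
E
```

```text
the job is handed in; nothing more can be done
None
the job is handed in; nothing more can be done
```

The guide bar hangs on the post with its other end flat in the fork, and I let go of it. I then took the short shaft from the wooden block and threaded it through both bushes. I handed the job in at 18.8 s with the gripper holding it still; no verdict was reported.

**What my last checks showed:**
- **Bar:** the model overlay matched it in both cameras to about 1–2 mm. The top view suggests its bush may sit about 1.5 mm towards the fork, which is within the eye's clearance.
- **Shaft:** the gripper reads 17 mm wide on the head, which is given as 18 mm. The shaft was upright in the close view before threading. The head sits where the overlay puts it, so it has not slipped. I met no notable force on the way down, and the joints read as still.
- **Lower end:** I work it out at about 27 mm above the stand's underside. That is about 18 mm below the lower bush and 19 mm above the base plate. The pillars hide it from the cameras, so this comes from the gripper's position, not from seeing it.
- **Bystanders:** the timer and the small glass bottle look unmoved in the last top picture. The arm hides the dropper bottle there; in the side view its patch barely changed. The timer's patch in the side view did change from the first picture. I took that for a shadow, because its position in the top view is the same.

**Disagreement:** before threading, the side camera's depth put the shaft about 2 mm towards the fork from where the gripper pose put it. That is within the stated calibration error, and the shaft went in without resistance.

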